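Set up the seal stamping tray

TASK

Set up the stamping tray: put the square seal with the carved knob, the round seal, the closed black pad tin and only the top dish of the stack each into the tray recess cut to its shape, standing upright and flat on the recess floor. Leave the flat-topped stone blank and the rest of the dish stack as they stand. Set everything down gently rather than letting it drop.

Things in the scene. Friction and masses are not known exactly. Their poses are not given: they have to be found in the camera images.
- square_seal: Finished seal of pale pink stone, 100 g: body 30 x 30 mm square, 40 mm high, red-stained foot, then a smaller step and a round russet carved knob, 57 mm high in all. For the square recess. Origin: underside centre, z up, x and y along the square's sides. Starts, as all six lots do, in one of two mixed rows on a cork mat 3 mm thick, lots 105 (y) by 120 mm (x) apart, each up to 8 mm off.
- round_seal: Finished seal of dark green stone, 80 g: a cylinder 28 mm across, 40 mm high, red-stained foot, then a smaller step and a round knob, 57 mm high in all. For the small round recess. Origin: underside centre, z up. Starts on the cork mat.
- pad_tin: Closed black plastic seal pad tin, 70 (x) x 46 (y) x 24 mm high, 90 g. For the oblong recess, lid up, its long side along the recess. Origin: underside centre, z up, x along the long side, which starts within 0.3 rad of the world x axis. Starts on the cork mat.
- dish_top: White porcelain dish, blue line under the rim, top of a stack of three alike, 80 g: 64 mm across, 22 high, wall 3; foot 53 across, 5 high, side upright above it. The foot sits 5 mm deep in the dish below with 2.5 mm play, the shoulder on that dish's rim, leaving 17 mm of side free. For the large round recess. Origin: underside centre, z up, 37 mm over the work surface in the stack.
- dish_middle: The next dish of the stack, same shape, size and origin as the top one, 80 g; stays in place on the bottom dish (alike, not listed, standing on the cork mat). Its rim is 22 mm above its origin.
- stone_blank: Uncarved blank of the same pale pink stone and 30 x 30 mm section as the square seal, but 50 mm high with a plain flat sawn top, no knob, no red foot; 120 g. Stays where it stands. Origin: underside centre, z up. On the cork mat; the sixth lot there is a pale green water dropper, 40 mm wide, 31 mm high, not listed.
- insert_square: Grey foam insert 100 (x) x 92 (y) x 14 mm, fixed in a low wooden tray (rim under its top), four square to each other in mixed places, 102 (x) and 94 mm (y) apart; this one with a small square recess 48 x 48 mm. Origin: underside centre, 5 mm over the work surface, z up; recess centred, 6 mm deep, its floor 8 mm above the origin: hold a piece over 6 mm above its underside to keep fingers out.
- insert_small_round: Grey foam insert 100 (x) x 92 (y) x 14 mm, fixed in a low wooden tray (rim under its top), four square to each other in mixed places, 102 (x) and 94 mm (y) apart; this one with a small round recess 46 mm across. Origin: underside centre, 5 mm over the work surface, z up; recess centred, 6 mm deep, its floor 8 mm above the origin: hold a piece over 6 mm above its underside to keep fingers out.
- insert_oblong: Grey foam insert 100 (x) x 92 (y) x 14 mm, fixed in a low wooden tray (rim under its top), four square to each other in mixed places, 102 (x) and 94 mm (y) apart; this one with an oblong recess 88 (x) x 64 mm (y). Origin: underside centre, 5 mm over the work surface, z up; recess centred, 6 mm deep, its floor 8 mm above the origin: hold a piece over 6 mm above its underside to keep fingers out.
- insert_large_round: Grey foam insert 100 (x) x 92 (y) x 14 mm, fixed in a low wooden tray (rim under its top), four square to each other in mixed places, 102 (x) and 94 mm (y) apart; this one with a large round recess 82 mm across. Origin: underside centre, 5 mm over the work surface, z up; recess centred, 6 mm deep, its floor 8 mm above the origin: hold a piece over 6 mm above its underside to keep fingers out.

How it is judged:
At the end, for the whole second after the job is handed in: Each of the four pieces stands upright (0.08 rad) on the floor of its own recess (3 mm in height, centres within 14 mm), let go and at rest; the middle dish is within 12 mm and the blank within 15 mm of their starts, upright and at rest (horizontal distance between square_seal and insert_square below 0.014 m and z of square_seal in the frame of insert_square between 0.005 and 0.011 m and angle between each of square_seal, round_seal, pad_tin, dish_top's own z axis and vertical below 0.08 rad and linear speed of each of square_seal, round_seal, pad_tin, dish_top, dish_middle, stone_blank below 0.02 m/s and angular speed of each of square_seal, round_seal, pad_tin, dish_top below 0.2 rad/s and contact force between the fingers and square_seal below 0.1 N and horizontal distance between round_seal and insert_small_round below 0.014 m and z of round_seal in the frame of insert_small_round between 0.005 and 0.011 m and contact force between the fingers and round_seal below 0.1 N and horizontal distance between pad_tin and insert_oblong below 0.014 m and z of pad_tin in the frame of insert_oblong between 0.005 and 0.011 m and contact force between the fingers and pad_tin below 0.1 N and horizontal distance between dish_top and insert_large_round below 0.014 m and z of dish_top in the frame of insert_large_round between 0.005 and 0.011 m and contact force between the fingers and dish_top below 0.1 N and distance of dish_middle from where it was at the start of the episode below 0.012 m and angle between each of dish_middle, stone_blank's own z axis and vertical below 0.1 rad and distance of stone_blank from where it was at the start of the episode below 0.015 m); the robot touches nothing.
It fails at once if a dish below the top one is lifted, dragged or tipped (distance of dish_middle from where it was at the start of the episode above 0.015 m or angle between dish_middle's own z axis and vertical above 0.2 rad).
It fails at once if the stone blank is carried off or knocked over (distance of stone_blank from where it was at the start of the episode above 0.02 m or angle between stone_blank's own z axis and vertical above 0.4 rad).
It fails at once if a seal, the tin or the dish is let fall (faster than 0.55 m/s, a fall of about 15 mm, with no finger on it) ((contact force between the fingers and square_seal below 0.05 N and linear speed of square_seal above 0.55 m/s) or (contact force between the fingers and round_seal below 0.05 N and linear speed of round_seal above 0.55 m/s) or (contact force between the fingers and pad_tin below 0.05 N and linear speed of pad_tin above 0.55 m/s) or (contact force between the fingers and dish_top below 0.05 N and linear speed of dish_top above 0.55 m/s)).
It also fails if it takes over 120 s, if anything falls off the work surface, if the arm or the gripper's body presses on something with over 40 N, if the wrist force passes 120 N, or if a joint passes its speed limit or range.

ROBOT

A 6-joint arm with a two-finger parallel gripper is mounted at the origin on the work surface. World frame = base frame: x ahead of the robot, y to its left, z up, the work surface at z = 0. Lengths are in m, angles in rad, forces in N, time in s.
With the tool pointing down it reaches from about 0.375 to 0.925 m from the base axis. Payload 5.7 kg.
Tool frame: the origin (TCP) lies on the mounting face of the last link; the fingertips stand 182 mm ahead of it and the grasp point (between the pads) lies 163 mm ahead of it; y points along the fingers, x is the direction in which the jaws open and shut, and the axes are right-handed (so a half turn about y gives the same grasp; the last joint's range is limited). The gripper opens to 88 mm and grips with 3 to 60 N. Pads are 20 mm wide; open, the fingers measure 115 mm over their backs; the gripper's body (75 mm by 178 mm) begins 61 mm behind the grasp point.
Start: joints at [1.235, 0.359, 1.51, -0, 1.272, -0.115], TCP at [0.131, 0.585, 0.405] pointing down, gripper open.
Joint ranges: [-2.97, 2.97], [-1.01, 2.36], [0.21, 2.38], [-0.96, 4.11], [0.2, 2.71], [-2.98, 2.98]. Speed limits (rad/s): [2.39, 2.39, 3.14, 3.14, 3.14, 3.14].

INTERFACE

Orientations are given as [roll, pitch, yaw] about the fixed x, y, z axes, in that order (R = Rz(yaw) Ry(pitch) Rx(roll)).
In Python, from workcell import robot, imaging, workorder, spotter gives the robot as it stands.
- The arm moves only by the shell command python3 -m handwheel 'ROWS' [FORCE]. ROWS is JSON, a list that holds one entry, the list of rows, each a list of 7 numbers: the shift along the tool's x, y, z in cm, then the turn, a rotation vector about the tool's x, y, z in degrees, then the opening, from 0 (shut) to 1 (fully open). A call has 1 to 10 rows; each row shifts and turns the pose as measured when the row begins, along the tool's axes as they then stand; what a row does not reach is not made up. A row lasts 1/10 s, in which the tool goes at most 50 mm and 8.59 degrees, less where a joint would pass 70% of its speed; a pose out of reach is approached as far as the arm can. A call with a gripper value outside its range is refused whole. The fingers move at their own pace and stop on an object; FORCE is the grip in N (left out, the last holds). Time passes only in rows, so rows that do not move let the fingers close. It gives the time, the measured TCP pose, the force and the opening at its end, in the units of the state.
- robot.state(): the state, without advancing time (a new reading comes with each control period).
- imaging.read_camera(name): name is "scene" or "top" or "wrist"; returns a dict with "image" (400x640x3 uint8, red, green, blue), "mtx" (3x3 intrinsics, pixels), "pose" (4x4, takes a point from camera to world coordinates); the wrist camera has in their place "T_tool_cam" (4x4, takes a point from camera to tool coordinates, whose origin is the TCP and whose axes are the tool frame's). Camera axes: x right, y down, z forward; pixel columns grow to the right and rows downward; lengths in m; the calibration is good to about 2 mm. A picture is of the moment at which its call begins: read the wrist's pose just before it. There is no depth.
- workorder.job_done(): hands the job in, once; it reports no verdict.
Trained networks look in the newest picture that a camera, given by its name, has taken for a name from the list of things; names that differ only in an ending like _2 or _b are one class to them, and where a whole thing is asked for, a point or a joint stands for the part that bears it (a point fixed in the world has none). Each returns a list of dicts, best first, with "p" (0 to 1); they miss things now and then, are a little off and sometimes report something else, mostly with a low value. They report only what shows in the picture. A call takes as long as a camera call.
- spotter.look_for(camera, target): "uv" ([column, row] in pixels, amid what is visible of it).
- spotter.regions_of(camera, target): "pixels" (400x640 bool, what is visible of it) and "uv" ([column, row] in pixels, amid what is visible of it).
The state is a dict: "t": time; "joint_positions": joint angles; "joint_vel": joint speeds; "joint_torque": joint torques, N m; "tool_pos": TCP position; "eef_rot": TCP orientation; "ft_force": force on the tool from outside, world axes, zero at the start; "moment": the same for the moment, N m; "grip_width": opening from 0.0 (shut) to 1.0 (fully open).
Only numpy, scipy, OpenCV 4.12 (cv2) and the standard library are available. Lean on these libraries where they do the work, as an engineer would, in place of code of your own. Each camera call takes 0.05 s, during which the arm holds its last target. There are 200 camera calls.

## Working session

There is one attempt and no reset: what is moved stays moved. The work goes in short steps, Python scripts to look and compute and a shell command to move; the robot and the scene stay as the last step left them, time stands still between calls to the robot, and variables do not carry over. Pictures are saved under pics/ and viewed, about 12 in all and at most 16, crops included, and the job is handed in when it is done.

```bash
ls; mkdir -p pics
cat > h.py <<'E'
import numpy as np,cv2,json
from workcell import robot, imaging, workorder, spotter
def cam(n):
    s=robot.state(); c=imaging.read_camera(n)
    if n=="wrist":
        from scipy.spatial.transform import Rotation as R
        T=np.eye(4);T[:3,:3]=R.from_euler('xyz',s['eef_rot']).as_matrix();T[:3,3]=s['tool_pos']
        c['pose']=T@np.array(c['T_tool_cam'])
    return c
def ray(c,uv):
    K=np.array(c['mtx']);P=np.array(c['pose']);d=P[:3,:3]@np.linalg.solve(K,[uv[0],uv[1],1]);return P[:3,3],d/np.linalg.norm(d)
def onz(c,uv,z):
    o,d=ray(c,uv);return o+d*(z-o[2])/d[2]
def tri(rs):
    A=sum(np.eye(3)-np.outer(d,d) for o,d in rs);b=sum((np.eye(3)-np.outer(d,d))@o for o,d in rs);return np.linalg.solve(A,b)
def save(c,n): cv2.imwrite('pics/'+n,c['image'][:,:,::-1])
E
cat > a.py <<'E'
from h import *
np.set_printoptions(precision=3,suppress=True)
print(robot.state())
T=["square_seal","round_seal","pad_tin","dish_top","stone_blank","insert_square","insert_small_round","insert_oblong","insert_large_round"]
cs={}
for n in ["scene","top"]:
    c=cam(n);cs[n]=c;save(c,n+'0.png');print(n,c['pose'],c['mtx'])
    for t in T: print(t,[(np.round(d['uv'],0),round(d['p'],2)) for d in spotter.look_for(n,t)[:3]])
E
python3 a.py
```

```text
pics
{'t': 0.0, 'joint_positions': array([ 1.235,  0.359,  1.511, -0.   ,  1.273, -0.115]), 'joint_vel': array([ 0.   , -0.003, -0.002,  0.   ,  0.002, -0.002]), 'joint_torque': array([  0.002, -51.54 , -27.072,   0.068,   0.036,  -0.   ]), 'tool_pos': array([0.131, 0.585, 0.404]), 'eef_rot': array([-1.571,  0.002,  1.35 ]), 'ft_force': array([-0.283, -0.05 , -0.932]), 'moment': array([ 0.009, -0.035,  0.018]), 'grip_width': 1.0003221150297918}
scene [[ 0.805  0.44  -0.399  0.87 ]
 [ 0.594 -0.597  0.539 -0.482]
 [-0.001 -0.671 -0.742  0.719]
 [ 0.     0.     0.     1.   ]] [[490.622   0.    314.164]
 [  0.    490.622 203.761]
 [  0.      0.      1.   ]]
square_seal [(array([302., 306.]), 0.57), (array([354., 151.]), 0.46)]
round_seal [(array([334., 262.]), 0.59)]
pad_tin [(array([241., 270.]), 0.73)]
dish_top [(array([194., 303.]), 0.79)]
stone_blank [(array([259., 358.]), 0.59)]
insert_square [(array([375., 197.]), 0.72)]
insert_small_round [(array([327., 180.]), 0.62)]
insert_oblong []
insert_large_round [(array([354., 151.]), 0.74)]
top [[-0.007 -0.989  0.148  0.373]
 [-1.     0.01   0.019  0.003]
 [-0.02  -0.148 -0.989  1.069]
 [ 0.     0.     0.     1.   ]] [[460.184   0.    317.018]
 [  0.    460.184 203.961]
 [  0.      0.      1.   ]]
square_seal [(array([399., 167.]), 0.5)]
round_seal [(array([353., 172.]), 0.59)]
pad_tin [(array([405., 221.]), 0.79)]
dish_top [(array([450., 218.]), 0.85)]
stone_blank [(array([448., 167.]), 0.73), (array([402., 164.]), 0.34)]
insert_square [(array([285., 186.]), 0.83), (array([400., 164.]), 0.45)]
insert_small_round [(array([283., 227.]), 0.65)]
insert_oblong [(array([240., 188.]), 0.77), (array([402., 221.]), 0.23)]
insert_large_round [(array([238., 234.]), 0.85)]
```

View images.

View pics/top0.png

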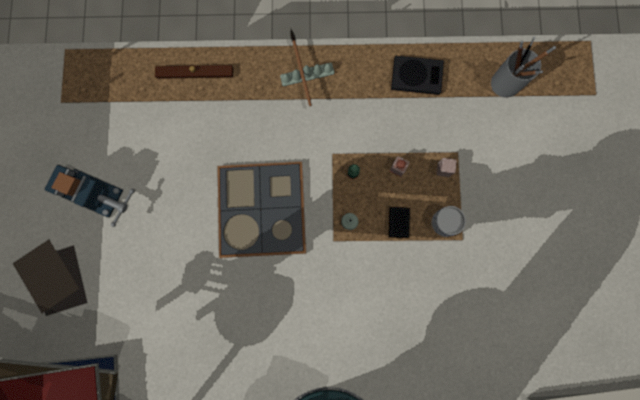

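View pics/scene0.png

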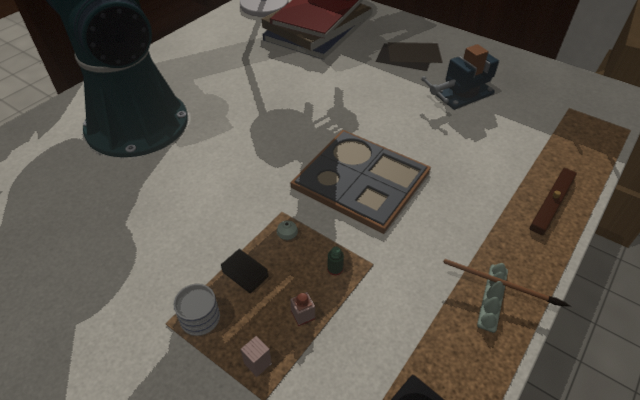

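```bash
cat > b.py <<'E'
from h import *
np.set_printoptions(precision=4,suppress=True)
cs={n:cam(n) for n in ["scene","top"]}
sc={"square_seal":(302,306),"round_seal":(335,261),"pad_tin":(243,270),"dish_top":(196,306),"stone_blank":(256,354),"insert_square":(374,198),"insert_small_round":(327,179),"insert_oblong":(397,170),"insert_large_round":(353,152)}
for t,g in sc.items():
    rs=[];o=[]
    for n in cs:
        L=spotter.regions_of(n,t)
        if n=="scene": L=[d for d in L if np.hypot(*(np.array(d['uv'])-g))<20]
        if L:
            ys,xs=np.nonzero(L[0]['pixels']);uv=[xs.mean(),ys.mean()];(_,_),wh,a=cv2.minAreaRect(np.c_[xs,ys].astype(np.float32))
            o.append((n,np.round(uv,1),len(xs),np.round(wh,0),round(a,0)))
        else: uv=g;o.append((n,'guess'))
        rs.append(ray(cs[n],uv))
    print(t,tri(rs),'z=.019:',onz(cs['top'],uv,.019),'z.04',onz(cs['top'],uv,.04)[:2],o)
E
python3 b.py
```

```text
square_seal [ 0.6159 -0.1686  0.0245] z=.019: [ 0.618  -0.1688  0.019 ] z.04 [ 0.613  -0.1653] [('scene', array([302.6, 308.3]), 592, array([29., 23.]), 61.0), ('top', array([399.3, 165.8]), 237, array([14., 17.]), 27.0)]
round_seal [ 0.6059 -0.0629  0.0266] z=.019: [ 0.6086 -0.0626  0.019 ] z.04 [ 0.6039 -0.0613] [('scene', array([335.1, 260.9]), 435, array([29., 16.]), 90.0), ('top', array([353.7, 170.2]), 130, array([13., 10.]), 90.0)]
pad_tin [ 0.4878 -0.1655  0.0167] z=.019: [ 0.488  -0.1646  0.019 ] z.04 [ 0.4857 -0.1613] [('scene', array([244.8, 270.1]), 1157, array([43., 30.]), 39.0), ('top', array([399.4, 221.3]), 690, array([32., 21.]), 90.0)]
dish_top [ 0.4858 -0.2734  0.0503] z=.019: [ 0.4898 -0.2812  0.019 ] z.04 [ 0.4875 -0.2755] [('scene', array([194.8, 303.8]), 1458, array([42., 42.]), 90.0), ('top', array([450.6, 220.1]), 710, array([28., 29.]), 90.0)]
stone_blank [ 0.6109 -0.2747  0.0306] z=.019: [ 0.6146 -0.2766  0.019 ] z.04 [ 0.6098 -0.271 ] [('scene', array([255.9, 355.5]), 730, array([31., 26.]), 45.0), ('top', array([445.9, 166.7]), 296, array([17., 18.]), 90.0)]
insert_square [0.5753 0.1093 0.0158] z=.019: [0.5733 0.1078 0.019 ] z.04 [0.5693 0.1057] [('scene', 'guess'), ('top', array([280.6, 185.9]), 1669, array([43., 40.]), 88.0)]
insert_small_round [0.4724 0.1041 0.015 ] z=.019: [0.4723 0.104  0.019 ] z.04 [0.4703 0.102 ] [('scene', array([328.3, 177.9]), 1707, array([56., 37.]), 26.0), ('top', array([282. , 229.2]), 1759, array([44., 40.]), 88.0)]
insert_oblong [ 0.6231 -0.0923  0.2751] z=.019: [ 0.6177 -0.169   0.019 ] z.04 [ 0.6128 -0.1655] [('scene', 'guess'), ('top', array([399.4, 165.9]), 249, array([14., 18.]), 27.0)]
insert_large_round [0.4682 0.1973 0.0169] z=.019: [0.4679 0.1969 0.019 ] z.04 [0.466 0.193] [('scene', array([352.2, 151.6]), 1381, array([52., 32.]), 24.0), ('top', array([241.6, 231.4]), 1761, array([44., 41.]), 90.0)]
```

```bash
python3 -c "
from workcell import imaging
import numpy as np
c=imaging.read_camera('wrist');print(np.round(c['T_tool_cam'],3),c['mtx'])"
python3 -m handwheel '[[[-2.9,0,-4,0,0,0,1],[-2.9,0,-4,0,0,0,1],[-2.9,0,-4,0,0,0,1],[-2.9,0,-4,0,0,0,1],[-2.9,0,-4,0,0,0,1],[-2.9,0,-4,0,0,0,1],[-2.9,0,-4,0,0,0,1],[-2.9,0,-4,0,0,0,1],[-2.9,0,-4,0,0,0,1],[-2.9,0,-4,0,0,0,1]]]' 20
```

```text
[[ 1.     0.001  0.002  0.001]
 [-0.002 -0.308  0.951  0.019]
 [ 0.001 -0.951 -0.308  0.084]
 [ 0.     0.     0.     1.   ]] [[294.21341782   0.         319.75864566]
 [  0.         294.21341782 199.44487763]
 [  0.           0.           1.        ]]
t: 3.05
tool_pos: [0.4619, 0.2137, 0.4051]
eef_rot: [-1.574, -0.008, 1.361]
ft_force: [0.8, 0.7, 0.1]
grip_width: 1.0
```

```bash
python3 -m handwheel '[[[-2,0,-1,0,-6,0,1],[-2,0,-1,0,-6,0,1],[-2,0,0,0,0,0,1],[0,0,0,0,0,0,1]]]'
cat > c.py <<'E'
from h import *
import sys,pickle
np.set_printoptions(precision=4,suppress=True)
k=sys.argv[1];c=cam('wrist');save(c,k+'.png');R={}
for t,z in zip(sys.argv[2].split(','),map(float,sys.argv[3].split(','))):
    for d in spotter.regions_of('wrist',t)[:2]:
        ys,xs=np.nonzero(d['pixels']);uv=np.array([xs.mean(),ys.mean()])
        o=onz(c,uv,z)
        print(t,round(d['p'],2),uv,len(xs),'at z',z,o[:2])
        R.setdefault(t,(uv,d['pixels']))
pickle.dump((c,R),open(k+'.pkl','wb'));print(c['pose'][:3,3],robot.state()['tool_pos'],robot.state()['eef_rot'])
E
python3 c.py w1 insert_square,insert_small_round,insert_oblong,insert_large_round .019,.019,.019,.019
```

```text
t: 3.45
tool_pos: [0.481, 0.1435, 0.4053]
eef_rot: [-1.58, -0.006, 1.572]
ft_force: [-0.6, -0.4, -0.1]
grip_width: 0.999
insert_square 0.56 [291.6087 235.2666] 4554 at z 0.019 [0.5715 0.1086]
insert_small_round 0.7 [285.7417 161.7616] 5750 at z 0.019 [0.4699 0.1041]
insert_oblong 0.55 [359.9837 232.355 ] 4654 at z 0.019 [0.5673 0.202 ]
insert_large_round 0.96 [360.5254 158.9608] 5784 at z 0.019 [0.4663 0.1981]
insert_large_round 0.19 [ 17.0685 264.4385] 1154 at z 0.019 [ 0.6158 -0.2781]
[0.3975 0.1439 0.3854] [0.4806 0.1463 0.4054] [-1.5802 -0.0075  1.5748]
```

View pics/w1.png

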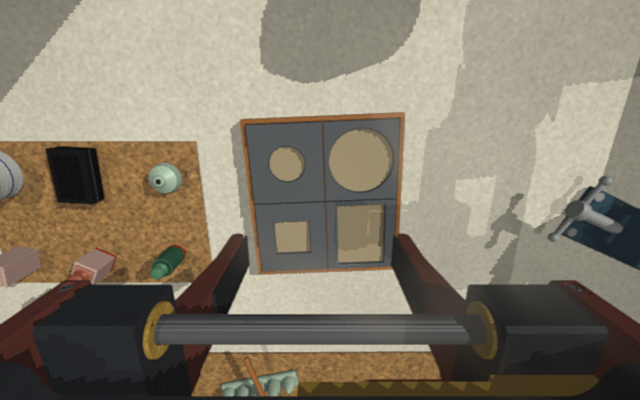

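```bash
python3 -m handwheel '[[[-5,0,0,0,0,0,1],[-5,0,0,0,0,0,1],[-5,0,0,0,0,0,1],[-5,0,0,0,0,0,1],[-5,0,0,0,0,0,1],[-5,0,0,0,0,0,1],[-1,0,0,0,0,0,1],[0,0,0,0,0,0,1]]]'
python3 c.py w2 square_seal,round_seal,pad_tin,dish_top,stone_blank .03,.03,.027,.05,.03
```

```text
t: 4.5
tool_pos: [0.4865, -0.164, 0.4036]
eef_rot: [-1.586, -0.009, 1.592]
ft_force: [0.2, -0.4, -0.3]
grip_width: 0.998
square_seal 0.74 [601.6817 159.3188] 5561 at z 0.03 [0.4653 0.1848]
square_seal 0.57 [311.1099 262.3283] 801 at z 0.03 [ 0.6147 -0.1688]
round_seal 0.84 [384.765  254.8962] 366 at z 0.03 [ 0.6015 -0.0689]
pad_tin 0.76 [315.396 168.489] 2129 at z 0.027 [ 0.4844 -0.1652]
dish_top 0.91 [221.2329 172.9754] 2726 at z 0.05 [ 0.4866 -0.274 ]
[ 0.4032 -0.1653  0.3831] [ 0.4863 -0.1616  0.4037] [-1.5861 -0.0091  1.5962]
```

View pics/w2.png

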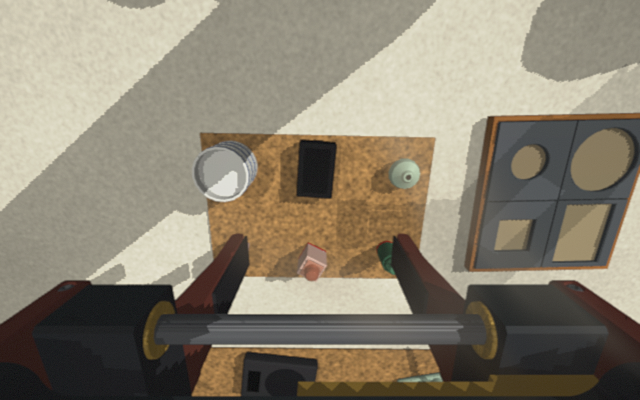

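```bash
python3 -m handwheel '[[[0,2,-4,0.9,1.2,0.5,1],[0,2,-4,0,0,0,1],[0,2,-4,0,0,0,1],[0,0,0,0,0,0,1]]]'
python3 c.py w3 square_seal,round_seal,stone_blank .03,.03,.03
python3 - <<'E'
from h import *
import pickle
c,R=pickle.load(open('w2.pkl','rb'))
for t,z in(('pad_tin',.027),('dish_top',.059)):
    ys,xs=np.nonzero(R[t][1]);P=np.array([onz(c,(x,y),z)[:2] for x,y in zip(xs,ys)],np.float32)*1000
    print(t,cv2.minAreaRect(P),P.min(0),P.max(0))
im=cv2.imread('pics/w3.png');cv2.imwrite('pics/w3c.png',cv2.resize(im[90:270,150:470],None,fx=2.5,fy=2.5,interpolation=cv2.INTER_CUBIC))
E
```

```text
t: 5.2
tool_pos: [0.6101, -0.1544, 0.3437]
eef_rot: [-1.572, 0.001, 1.58]
ft_force: [-0.1, -0.3, 0.2]
grip_width: 1.0
square_seal 0.94 [305.4722 193.8077] 1097 at z 0.03 [ 0.6162 -0.1687]
round_seal 0.59 [407.6959 184.8454] 957 at z 0.03 [ 0.6055 -0.0628]
stone_blank 0.95 [201.2876 189.1506] 1700 at z 0.03 [ 0.6122 -0.277 ]
[ 0.5265 -0.1548  0.3244] [ 0.606  -0.1552  0.3472] [-1.5723  0.0018  1.578 ]
pad_tin ((485.5714111328125, -165.2216033935547), (45.92024230957031, 73.01871490478516), 86.37512969970703) [ 448.71967 -189.27814] [ 522.649   -140.84886]
dish_top ((485.3690185546875, -270.95184326171875), (64.68693542480469, 66.95944213867188), 1.0719459056854248) [ 452.83432 -304.35727] [ 517.90857 -237.54059]
```

View pics/w3c.png

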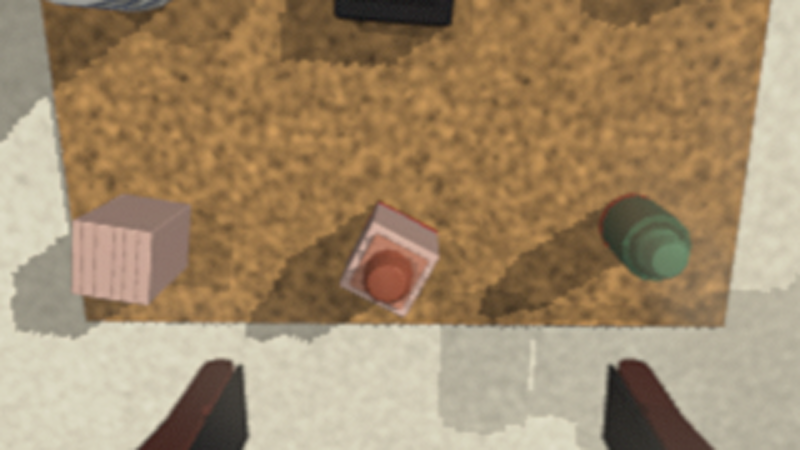

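Run:
```python
from h import *
import pickle
np.set_printoptions(precision=4,suppress=True)
c,R=pickle.load(open('w3.pkl','rb'));c2,_=pickle.load(open('w2.pkl','rb'))
f=lambda x,y:(150+x/2.5,90+y/2.5)
P=np.array([onz(c,f(*p),.043)[:2] for p in((377,221),(439,251),(405,316),(341,287))])
print(P,P.mean(0),[np.linalg.norm(P[i]-P[i-1]) for i in range(4)],[np.degrees(np.arctan2(*(P[i]-P[i-1])[::-1])) for i in range(4)])
Q=[onz(c,f(*p),.003)[:2] for p in((380,202),(437,232))];print(Q,np.degrees(np.arctan2(*(Q[1]-Q[0])[::-1])),np.linalg.norm(Q[1]-Q[0]))
print('knob',onz(c,f(389,275),.055),tri([ray(c,f(389,275)),ray(c2,(312,270))]))
print('rknob',onz(c,f(668,260),.06),'base centre',onz(c,f(632,224),.003))
T=cv2
print('blank top',np.mean([onz(c,f(*p),.053)[:2] for p in((73,222),(152,232),(148,304),(73,292))],0))
```

```text
[[ 0.5965 -0.1726]
 [ 0.6085 -0.148 ]
 [ 0.6364 -0.1615]
 [ 0.6241 -0.1874]] [ 0.6164 -0.1674] [np.float64(0.031332968672812926), np.float64(0.027362416851594875), np.float64(0.03097346632491787), np.float64(0.02870107598419037)] [np.float64(151.72283306506282), np.float64(63.890743023357864), np.float64(-25.829177177005104), np.float64(-115.43559981044963)]
[array([ 0.5977, -0.1737]), array([ 0.6113, -0.1481])] 62.10577857911972 0.02895885328303871
knob [ 0.6148 -0.1674  0.055 ] [ 0.6189 -0.1677  0.0424]
rknob [ 0.6062 -0.0623  0.06  ] base centre [ 0.6067 -0.0605  0.003 ]
blank top [ 0.6117 -0.2746]
```

```bash
python3 -m handwheel '[[[-1.2,0,-1,0,0,0,1],[0,0,0,0,7,0,1],[0,0,0,0,7,0,1],[0,0,0,0,7,0,1],[0,0,0,0,6,0,1],[0,0,0,0,0,0,1],[0,0,0,0,0,0,1]]]'
```

```text
t: 6.1
tool_pos: [0.6144, -0.1728, 0.3559]
eef_rot: [-1.584, 0.002, 1.088]
ft_force: [0.4, 0.1, 0.0]
grip_width: 0.998
```

```bash
python3 -m handwheel '[[[0.5,3,0.1,0.7,-1.5,0,1],[0,3,0,0,0,0,1],[0,2.5,0,0,0,0,1],[0,0,0,0,0,0,1],[0,0,0,0,0,0,1]]]'
python3 - <<'E'
from h import *
import time
for i in range(3):
    s=robot.state();print(s['tool_pos'],s['eef_rot'])
c=cam('wrist');s=robot.state();print(s['tool_pos'],s['eef_rot'])
p=np.array([.616,-.1675,.03]);T=np.linalg.inv(c['pose'])
for d in spotter.regions_of('wrist','square_seal')[:1]:
    ys,xs=np.nonzero(d['pixels']);print(xs.mean(),ys.mean(),len(xs),onz(c,(xs.mean(),ys.mean()),.03))
save(c,'w4.png')
E
```

```text
t: 6.6
tool_pos: [0.6176, -0.1708, 0.2733]
eef_rot: [-1.581, 0.002, 1.126]
ft_force: [0.0, -0.8, -0.3]
grip_width: 1.001
[ 0.61758047 -0.17084698  0.27332504] [-1.58060483  0.00160391  1.1255063 ]
[ 0.61758047 -0.17084698  0.27332504] [-1.58060483  0.00160391  1.1255063 ]
[ 0.61758047 -0.17084698  0.27332504] [-1.58060483  0.00160391  1.1255063 ]
[ 0.61744221 -0.1708113   0.27335285] [-1.58034823  0.00167131  1.12530183]
320.3044375644995 206.33230134158927 1938 [ 0.61524468 -0.16819145  0.03      ]
```

View pics/w4.png

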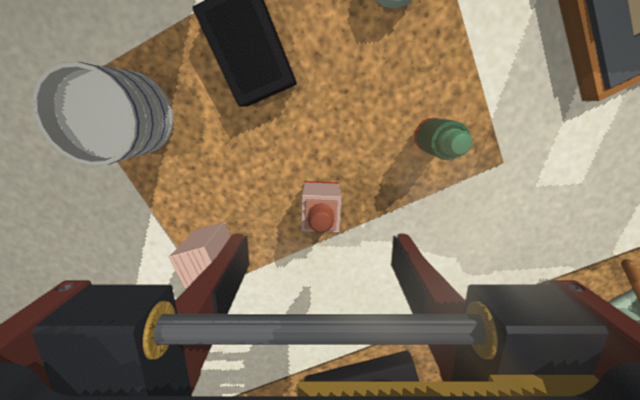

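```bash
python3 -m handwheel '[[[0.2,2,0.25,0.55,0,0,1],[0,2,0,0,0,0,1],[0,2,0,0,0,0,1],[0,1.8,0,0,0,0,1],[0,0,0,0,0,0,1],[0,0,0,0,0,0,1]]]' 20
```

```text
t: 7.3
tool_pos: [0.6184, -0.1682, 0.1956]
eef_rot: [-1.579, 0.001, 1.127]
ft_force: [0.6, -0.1, -0.3]
grip_width: 1.0
```

Grip.

```bash
python3 -m handwheel '[[[0,0,0.1,0.4,0,0,0],[0,0,0,0,0,0,0],[0,0,0,0,0,0,0],[0,0,0,0,0,0,0],[0,0,0,0,0,0,0],[0,0,0,0,0,0,0],[0,0,0,0,0,0,0]]]' 20
```

```text
t: 8.0
tool_pos: [0.6189, -0.1682, 0.1994]
eef_rot: [-1.578, 0.0, 1.127]
ft_force: [-0.5, -0.7, -0.6]
grip_width: 0.402
```

```bash
python3 -m handwheel '[[[0,0.3,0,0,0,0,0],[0,0,0,0,0,0,0],[0,0,0,0,0,0,0],[0,0,0,0,0,0,0]]]' 20
```

```text
t: 8.4
tool_pos: [0.6193, -0.1684, 0.1975]
eef_rot: [-1.579, 0.0, 1.127]
ft_force: [0.1, -0.3, 3.1]
grip_width: 0.337
```

```bash
python3 -m handwheel '[[[0,-3,0,0,0,0,0],[0,-3,0,0,0,0,0],[0,-3,0,0.4,0,0,0],[3.8,0,2.7,0,0,0,0],[3.8,0,2.7,0,0,0,0],[3.8,0,2.7,0,0,0,0],[3.8,0,2.7,0,0,0,0],[3.8,0,2.7,0,0,0,0],[0,0,0,0,0,0,0],[0,0,0,0,0,0,0]]]'
```

```text
t: 9.4
tool_pos: [0.5766, 0.068, 0.2872]
eef_rot: [-1.569, 0.0, 1.124]
ft_force: [0.8, -0.8, -0.7]
grip_width: 0.34
```

```bash
python3 -m handwheel '[[[3.4,0,2.1,0,0,0,0],[0,0,0,0,0,0,0],[0,2,0,0,0,0,0],[0,2,0,0,0,0,0],[0,1.8,0,0,0,0,0],[0,0,0,0,0,0,0],[0,0,0,0,0,0,0]]]'
```

```text
t: 10.1
tool_pos: [0.5758, 0.1007, 0.2272]
eef_rot: [-1.572, 0.001, 1.118]
ft_force: [-0.4, -0.8, -0.8]
grip_width: 0.341
```

```bash
python3 -m handwheel '[[[0.5,0,0.6,0,0,0,0],[0,0,0,0,0,0,0]]]'; python3 c.py w5 square_seal,insert_square .045,.019
```

```text
t: 10.3
tool_pos: [0.5732, 0.1068, 0.2284]
eef_rot: [-1.573, 0.001, 1.116]
ft_force: [0.2, 0.2, -0.9]
grip_width: 0.34
square_seal 0.76 [319.578  253.0156] 4543 at z 0.045 [0.5778 0.1057]
insert_square 0.89 [319.5005 204.7149] 11301 at z 0.019 [0.5573 0.1157]
[0.4982 0.1444 0.2091] [0.5736 0.1067 0.2285] [-1.5741  0.0006  1.1163]
```

View pics/w5.png

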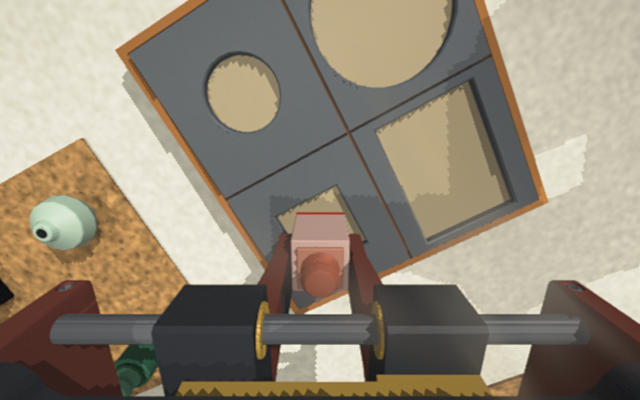

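Run:
```python
from h import *
import pickle
c,_=pickle.load(open('w5.pkl','rb'))
A=[onz(c,p,.019)[:2] for p in((279,220),(368,243),(337,188))]
print((A[0]+A[1])/2,np.linalg.norm(A[0]-A[1]),np.linalg.norm(A[0]-A[2]))
print('cross',onz(c,(348,131),.019),'small',onz(c,(243,92),.019),'seal foot top-edge mid',onz(c,(320,213),.032))
```

```text
[0.57673623 0.1097651 ] 0.06521787580540914 0.04609578156576296
cross [0.52091866 0.15345056 0.019     ] small [0.47185836 0.10569866 0.019     ] seal foot top-edge mid [0.55843863 0.1154511  0.032     ]
```

```bash
python3 -m handwheel '[[[0.1,0.8,-0.1,0,0,0,0],[0,0.7,0,0,0,0,0],[0,0.5,0,0,0,0,0],[0,0,0,0,0,0,0],[0,0,0,0,0,0,0]]]'
```

```text
t: 10.95
tool_pos: [0.5755, 0.1075, 0.2074]
eef_rot: [-1.575, 0.0, 1.117]
ft_force: [-1.5, -0.5, 7.2]
grip_width: 0.344
```

```bash
python3 -m handwheel '[[[0,0,0,0,0,0,0.7],[0,0,0,0,0,0,0.7],[0,0,0,0,0,0,0.7],[0,0,0,0,0,0,0.7],[0,-3,0,0,0,0,0.7],[0,-4,0,0,0,0,0.7],[0,-4,0,0,0,0,0.7],[0,0,0,0,0,0,1]]]'; python3 c.py w6 square_seal,round_seal .03,.03
```

```text
t: 11.75
tool_pos: [0.5749, 0.1076, 0.3202]
eef_rot: [-1.573, 0.001, 1.117]
ft_force: [0.5, 0.3, 0.6]
grip_width: 0.757
square_seal 0.75 [319.6633 194.499 ] 1473 at z 0.03 [0.5747 0.1088]
round_seal 0.92 [194.8591 274.5946] 518 at z 0.03 [ 0.5966 -0.0483]
round_seal 0.51 [ 47.3747 227.0739] 4142 at z 0.03 [ 0.4864 -0.1504]
[0.4999 0.1451 0.3008] [0.5724 0.1074 0.3146] [-1.5645  0.0062  1.1169]
```

```bash
python3 -m handwheel '[[[-3.4,0,-2.6,0,0,0,1],[-3.4,0,-2.6,0,0,0,1],[-3.4,0,-2.6,0,0,0,1],[-3.4,0,-2.6,0,0,0,1],[0,0,0,0,0,0,1],[0,0,0,0,0,0,1]]]'; python3 c.py w7 round_seal .03
```

```text
t: 12.5
tool_pos: [0.6033, -0.0646, 0.3025]
eef_rot: [-1.546, 0.011, 1.12]
ft_force: [-0.7, 0.5, -0.4]
grip_width: 1.001
round_seal 0.77 [325.0565 209.2259] 1098 at z 0.03 [ 0.6053 -0.062 ]
[ 0.5276 -0.0273  0.2854] [ 0.6033 -0.0636  0.303 ] [-1.5471  0.0112  1.1219]
```

```bash
python3 -m handwheel '[[[0.2,2,-0.1,-1.3,0,-0.6,1],[0,2.5,0,0,0,0,1],[0,2.5,0,0,0,0,1],[0,0,0,0,0,0,1],[0,0,0,0,0,0,1]]]'
```

```text
t: 13.1
tool_pos: [0.6033, -0.0551, 0.2306]
eef_rot: [-1.568, -0.0, 1.129]
ft_force: [0.8, 0.3, -0.1]
grip_width: 1.0
```

```bash
python3 -m handwheel '[[[-0.5,0,-0.5,0,0,0,1],[0,0,0,0,0,0,1],[0,1.7,0,0,0,0,1],[0,1.7,0,0,0,0,1],[0,0,0,0,0,0,1],[0,0,0,0,0,0,1]]]'
```

```text
t: 13.7
tool_pos: [0.6093, -0.062, 0.2029]
eef_rot: [-1.579, -0.003, 1.131]
ft_force: [0.1, 0.1, -0.5]
grip_width: 0.997
```

```bash
python3 -m handwheel '[[[0.1,0.6,0.35,0.4,0,0,1],[0,0,0,0,0,0,1],[0,0,0,0,0,0,0],[0,0,0,0,0,0,0],[0,0,0,0,0,0,0],[0,0,0,0,0,0,0],[0,0,0,0,0,0,0],[0,0,0,0,0,0,0],[0,0,0,0,0,0,0],[0,0,0,0,0,0,0]]]' 20; python3 -m handwheel '[[[0,0,0,0,0,0,0],[0,0,0,0,0,0,0],[0,0,0,0,0,0,0]]]'
```

```text
t: 14.7
tool_pos: [0.6075, -0.0599, 0.1998]
eef_rot: [-1.576, -0.004, 1.131]
ft_force: [0.6, -0.8, 1.1]
grip_width: 0.314
t: 15.0
tool_pos: [0.6075, -0.0598, 0.1997]
eef_rot: [-1.576, -0.004, 1.131]
ft_force: [-0.1, 1.0, 0.7]
grip_width: 0.311
```

```bash
python3 -m handwheel '[[[0,-3,0,0,0,0,0],[0,-3,0,0,0,0,0],[0,-3,0,0.3,0,0.2,0],[1.8,0,3.9,0,0,0,0],[1.8,0,3.9,0,0,0,0],[1.8,0,3.9,0,0,0,0],[1.8,0,3.9,0,0,0,0],[1.8,0,3.9,0,0,0,0],[0,0,0,0,0,0,0],[0,0,0,0,0,0,0]]]'
```

```text
t: 16.0
tool_pos: [0.4644, 0.1089, 0.2922]
eef_rot: [-1.572, -0.002, 1.128]
ft_force: [1.0, -0.7, -1.2]
grip_width: 0.313
```

```bash
python3 -m handwheel '[[[-0.1,0,-0.8,0,0,0,0],[0,2,0,0,0,0,0],[0,2,0,0,0,0,0],[0,2,0,0,0,0,0],[0,0,0,0,0,0,0],[0,0,0,0,0,0,0]]]'; python3 c.py w8 round_seal,insert_small_round .045,.019
```

```text
t: 16.6
tool_pos: [0.4813, 0.0989, 0.2316]
eef_rot: [-1.581, -0.005, 1.122]
ft_force: [-0.3, -0.2, -1.1]
grip_width: 0.313
round_seal 0.61 [319.4011 257.1103] 3326 at z 0.045 [0.4919 0.096 ]
insert_small_round 0.8 [316.7491 190.8285] 13951 at z 0.019 [0.4584 0.1103]
[0.4063 0.136  0.2116] [0.4808 0.0994 0.2323] [-1.582  -0.0058  1.1231]
```

View pics/w8.png

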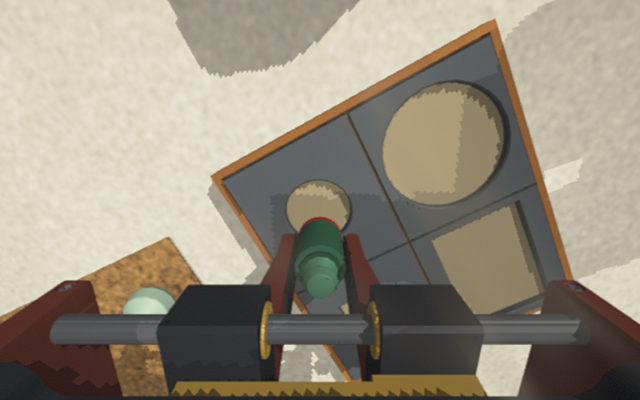

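```bash
python3 -c "
from h import *
import pickle
c,_=pickle.load(open('w8.pkl','rb'));print(onz(c,(319,209),.019),onz(c,(287,209),.019),onz(c,(351,209),.019),onz(c,(319,180),.019))"
python3 -m handwheel '[[[0,0,1.1,0.6,0,0.3,0],[0,0.7,0,0,0,0,0],[0,0.6,0,0,0,0,0],[0,0,0,0,0,0,0],[0,0,0,0,0,0,0]]]'
```

```text
[0.47103103 0.10590062 0.019     ] [0.4613284  0.08581333 0.019     ] [0.48074971 0.12602115 0.019     ] [0.45221897 0.11494492 0.019     ]
t: 17.25
tool_pos: [0.4703, 0.1049, 0.2201]
eef_rot: [-1.573, -0.002, 1.124]
ft_force: [0.5, -0.9, -1.5]
grip_width: 0.319
```

Recess centre (0.471, 0.106) matches; lower 1 cm.

```bash
python3 -m handwheel '[[[0.1,0.4,0,0,0,0,0],[0,0.4,0,0,0,0,0],[0,0.3,0,0,0,0,0],[0,0,0,0,0,0,0],[0,0,0,0,0,0,0]]]'
```

```text
t: 17.75
tool_pos: [0.4714, 0.1059, 0.209]
eef_rot: [-1.575, -0.002, 1.124]
ft_force: [-0.6, -0.2, 3.6]
grip_width: 0.313
```

```bash
python3 -m handwheel '[[[0,0,0,0,0,0,0.7],[0,0,0,0,0,0,0.7],[0,0,0,0,0,0,0.7],[0,0,0,0,0,0,0.7],[0,-3,0,0,0,0,0.7],[0,-4,0,0,0,0,0.7],[0,-4,0,0,0,0,0.7],[0,0,0,0,0,0,1]]]'; python3 c.py w9 square_seal,round_seal .03,.03
```

```text
t: 18.55
tool_pos: [0.4709, 0.1057, 0.3207]
eef_rot: [-1.571, -0.0, 1.124]
ft_force: [0.3, 0.2, -0.1]
grip_width: 0.755
square_seal 0.95 [363.4971 281.7255] 1370 at z 0.03 [0.5785 0.1077]
round_seal 0.67 [320.1652 197.3612] 1005 at z 0.03 [0.4734 0.1066]
[0.3957 0.1427 0.3015] [0.4687 0.1055 0.316 ] [-1.5635  0.0042  1.1238]
```

```bash
python3 -m handwheel '[[[0,0,0,0,-7.5,0,1],[0,0,0,0,-7.5,0,1],[0,0,0,0,-7.2,0,1],[-4.5,0,-0.5,0,0,0,1],[-4.5,0,-0.5,0,0,0,1],[-4.5,0,-0.5,0,0,0,1],[-4.5,0,-0.5,0,0,0,1],[-4.5,0,-0.5,0,0,0,1],[-4.5,0,-0.5,0,0,0,1],[0,0,0,0,0,0,1]]]'; python3 c.py w10 pad_tin,dish_top .027,.05
python3 - <<'E'
from h import *
import pickle
c,R=pickle.load(open('w10.pkl','rb'))
for t,z in(('pad_tin',.027),('dish_top',.059)):
    ys,xs=np.nonzero(R[t][1]);P=np.array([onz(c,(x,y),z)[:2] for x,y in zip(xs,ys)],np.float32)*1000
    print(t,cv2.minAreaRect(P),P.min(0),P.max(0))
E
```

```text
t: 19.7
tool_pos: [0.4816, -0.173, 0.297]
eef_rot: [-1.533, -0.003, 1.535]
ft_force: [0.5, 0.5, -0.8]
grip_width: 1.0
pad_tin 0.59 [326.6449 213.913 ] 3872 at z 0.027 [ 0.483 -0.165]
dish_top 0.77 [195.0134 229.3357] 4778 at z 0.05 [ 0.4848 -0.2761]
dish_top 0.16 [614.9833 292.0911] 1614 at z 0.05 [0.5589 0.0919]
[ 0.3974 -0.1694  0.2811] [ 0.4803 -0.1678  0.297 ] [-1.5296 -0.0067  1.5376]
pad_tin ((484.4971008300781, -164.53189086914062), (45.999900817871094, 74.69721984863281), 87.04509735107422) [ 446.38327 -189.28964] [ 522.6795  -140.92436]
dish_top ((481.42401123046875, -273.2054443359375), (56.68882751464844, 71.27426147460938), 43.9271240234375) [ 450.4976 -304.8705] [ 518.8485  -236.38374]
```

View pics/w10.png

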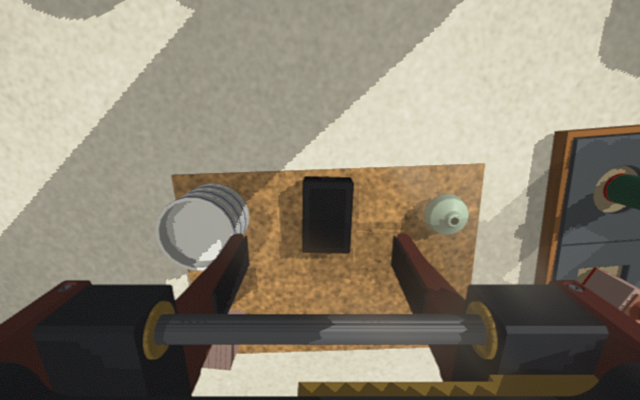

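```bash
python3 -m handwheel '[[[0.3,0,-0.6,-2.3,1.4,0.4,1],[0,2.5,0,0,0,0,1],[0,2.5,0,0,0,0,1],[0,2,0,0,0,0,1],[0,0,0,0,0,0,1],[0,0,0,0,0,0,1]]]'
```

```text
t: 20.45
tool_pos: [0.4841, -0.154, 0.2225]
eef_rot: [-1.564, -0.004, 1.523]
ft_force: [-0.5, -0.7, 0.2]
grip_width: 1.004
```

```bash
python3 -m handwheel '[[[-1.1,0,-0.25,-0.4,0.5,0.2,1],[0,0,0,0,0,0,1],[0,1.4,0,0,0,0,1],[0,1.4,0,0,0,0,1],[0,0,0,0,0,0,1],[0,0,0,0,0,0,1]]]'
```

```text
t: 21.05
tool_pos: [0.4889, -0.1665, 0.1991]
eef_rot: [-1.581, 0.003, 1.514]
ft_force: [0.5, 0.5, 0.7]
grip_width: 1.002
```

```bash
python3 -m handwheel '[[[0.1,0.5,0.3,0.5,0,-0.2,1],[0,0,0,0,0,0,1],[0,0,0,0,0,0,1]]]' 20; python3 -m handwheel '[[[0,0,0,0,0,0,0],[0,0,0,0,0,0,0],[0,0,0,0,0,0,0],[0,0,0,0,0,0,0],[0,0,0,0,0,0,0],[0,0,0,0,0,0,0],[0,0,0,0,0,0,0],[0,0,0,0,0,0,0]]]'
```

```text
t: 21.35
tool_pos: [0.4864, -0.1658, 0.1956]
eef_rot: [-1.574, 0.001, 1.514]
ft_force: [-0.2, -0.0, -0.6]
grip_width: 1.0
t: 22.15
tool_pos: [0.4866, -0.1658, 0.1962]
eef_rot: [-1.575, 0.001, 1.514]
ft_force: [0.8, 0.7, 0.4]
grip_width: 0.52
```

```bash
python3 -m handwheel '[[[0,-3,0,0,0,0,0],[0,-4,0,0,0,0,0],[0,-4,0,0.2,0,0,0],[0,0,0,0,-5.8,0,0],[4.5,0,-1.2,0,0,0,0],[4.5,0,-1.2,0,0,0,0],[4.5,0,-1.2,0,0,0,0],[4.5,0,-1.2,0,0,0,0],[4.5,0,-1.2,0,0,0,0],[4.5,0,-1.2,0,0,0,0]]]'; python3 -m handwheel '[[[3.5,0,-0.8,0,0,0,0],[0,0,0,0,0,0,0],[0,0,0,0,0,0,0]]]'
```

```text
t: 23.15
tool_pos: [0.5472, 0.1102, 0.3098]
eef_rot: [-1.571, 0.003, 1.609]
ft_force: [-0.1, 0.2, -1.2]
grip_width: 0.52
t: 23.45
tool_pos: [0.5541, 0.1529, 0.309]
eef_rot: [-1.572, 0.001, 1.616]
ft_force: [1.0, 0.1, -1.4]
grip_width: 0.519
```

```bash
python3 -m handwheel '[[[2.5,0,-0.9,0,0,0,0],[2.5,0,-0.9,0,0,0,0],[0,0,0,0,0,0,0],[0,2.5,0,0,0,0,0],[0,2.5,0,0,0,0,0],[0,2.3,0,0,0,0,0],[0,0,0,0,0,0,0],[0,0,0,0,0,0,0]]]'; python3 c.py w11 pad_tin,insert_oblong .03,.019
```

```text
t: 24.25
tool_pos: [0.5688, 0.1934, 0.234]
eef_rot: [-1.568, 0.006, 1.608]
ft_force: [-0.0, -0.3, -0.2]
grip_width: 0.522
pad_tin 0.69 [319.452  247.3249] 9498 at z 0.03 [0.5795 0.193 ]
insert_oblong 0.64 [346.098  191.4813] 6589 at z 0.019 [0.5415 0.21  ]
[0.4852 0.1905 0.2151] [0.5692 0.1941 0.2348] [-1.5697  0.0052  1.6082]
```

View pics/w11.png

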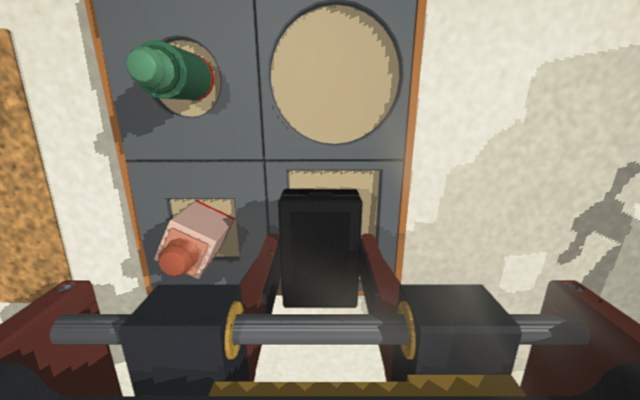

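```bash
python3 -c "
from h import *
import pickle
c,_=pickle.load(open('w11.pkl','rb'));a,b=onz(c,(289,170),.019),onz(c,(381,170),.019);m=(a+b)/2;print(a,b,m,m+.044*np.array([.999,.044,0]),onz(c,(264,160),.019),onz(c,(335,74),.019))"
```

```text
[0.52786331 0.17032772 0.019     ] [0.52543636 0.23263106 0.019     ] [0.52664984 0.20147939 0.019     ] [0.57060584 0.20341539 0.019     ] [0.52168085 0.15350189 0.019     ] [0.46660606 0.19827135 0.019     ]
```

```bash
python3 -m handwheel '[[[0.9,0,-0.1,0,0,-0.3,0],[0,0,0,0,0,0,0],[0,0.8,0,0,0,0,0],[0,0.8,0,0,0,0,0],[0,0,0,0,0,0,0],[0,0,0,0,0,0,0]]]'
```

```text
t: 25.0
tool_pos: [0.5711, 0.2047, 0.2204]
eef_rot: [-1.575, -0.002, 1.609]
ft_force: [0.1, -0.2, -0.9]
grip_width: 0.523
```

```bash
python3 -m handwheel '[[[-0.1,0.5,0.1,0.2,0,0,0],[0,0.5,0,0,0,0,0],[0,0.4,0,0,0,0,0],[0,0,0,0,0,0,0],[0,0,0,0,0,0,0]]]'
```

```text
t: 25.5
tool_pos: [0.5703, 0.2036, 0.2057]
eef_rot: [-1.572, -0.002, 1.609]
ft_force: [-1.6, -0.5, 2.9]
grip_width: 0.519
```

```bash
python3 -m handwheel '[[[0,0,0,0,0,0,0.7],[0,0,0,0,0,0,0.7],[0,0,0,0,0,0,0.7],[0,0,0,0,0,0,0.7],[0,-3,0,0,0,0,0.7],[0,-4,0,0,0,0,0.7],[0,-4,0,0,0,0,0.7],[0,-2,0,0,0,0,1],[0,0,0,0,0,0,1]]]'; python3 c.py w12 square_seal,round_seal,pad_tin .03,.03,.035
```

```text
t: 26.4
tool_pos: [0.5699, 0.2031, 0.3382]
eef_rot: [-1.568, -0.001, 1.609]
ft_force: [1.0, 0.0, 0.2]
grip_width: 0.84
square_seal 0.97 [224.8601 191.8979] 1508 at z 0.03 [0.5746 0.1072]
square_seal 0.75 [317.6757  81.9243] 10904 at z 0.03 [0.4662 0.1982]
round_seal 0.96 [215.7993  83.1316] 1216 at z 0.03 [0.4709 0.105 ]
pad_tin 0.56 [319.8932 189.6279] 3241 at z 0.035 [0.567  0.2042]
[0.4863 0.2002 0.3192] [0.5682 0.2026 0.3335] [-1.5598  0.0006  1.6087]
```

```bash
python3 -m handwheel '[[[-4.7,0,1,0,0,0,1],[-4.7,0,1,0,0,0,1],[-4.7,0,1,0,0,0,1],[-4.7,0,1,0,0,0,1],[-4.7,0,1,0,0,0,1],[-4.7,0,1,0,0,0,1],[-4.7,0,1,0,0,0,1],[-4.7,0,1,0,0,0,1],[-4.7,0,1,0,0,0,1],[-4,0,1,0,0,0,1]]]'; python3 -m handwheel '[[[0,0,0,0,0,0,1],[0,0,0,0,0,0,1]]]'
```

```text
t: 27.6
tool_pos: [0.4798, -0.2739, 0.3159]
eef_rot: [-1.534, -0.01, 1.619]
ft_force: [1.5, 0.2, -0.4]
grip_width: 0.997
t: 27.8
tool_pos: [0.4777, -0.2787, 0.3124]
eef_rot: [-1.53, -0.012, 1.612]
ft_force: [0.2, 0.4, -0.4]
grip_width: 1.001
```

```bash
python3 -m handwheel '[[[0.3,0,-0.8,-2.3,0,0.7,1],[0,0,0,0,0,0,1],[0,0,0,0,0,0,1],[0,0,0,0,0,0,1]]]'; python3 c.py w13 dish_top,stone_blank .05,.03;python3 - <<'E'
import cv2
im=cv2.imread('pics/w13.png');cv2.imwrite('pics/w13c.png',cv2.resize(im[130:290,220:420],None,fx=3.5,fy=3.5,interpolation=cv2.INTER_CUBIC))
E
```

```text
t: 28.2
tool_pos: [0.4848, -0.2707, 0.3085]
eef_rot: [-1.563, -0.006, 1.615]
ft_force: [0.1, 0.2, -0.4]
grip_width: 0.997
dish_top 0.64 [314.2098 210.0128] 4519 at z 0.05 [ 0.4864 -0.2731]
stone_blank 0.95 [308.7887 301.3141] 710 at z 0.03 [ 0.5944 -0.2747]
[ 0.4011 -0.274   0.2899] [ 0.4849 -0.2713  0.3088] [-1.5642 -0.0055  1.6148]
```

View pics/w13c.png

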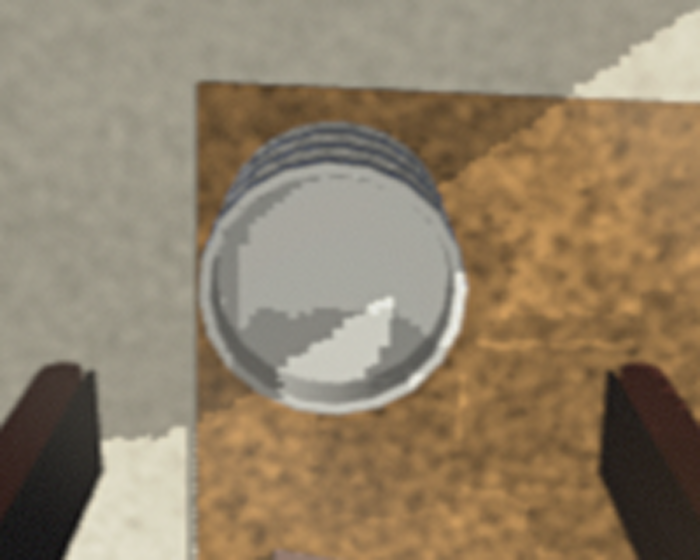

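```bash
python3 -c "
from h import *
import pickle
np.set_printoptions(precision=4,suppress=True)
c,_=pickle.load(open('w13.pkl','rb'))
f=lambda x,y:onz(c,(220+x/3.5,130+y/3.5),.059)
l,r,t,b=f(201,287),f(467,287),f(334,162),f(334,412);print(l,r,(l+r)/2,np.linalg.norm(l-r),t,b,(t+b)/2,np.linalg.norm(t-b))
c2,R=pickle.load(open('w2.pkl','rb'))
"
```

```text
[ 0.4863 -0.3037  0.059 ] [ 0.4836 -0.2404  0.059 ] [ 0.4849 -0.272   0.059 ] 0.06339364883811448 [ 0.4545 -0.2733  0.059 ] [ 0.5179 -0.2707  0.059 ] [ 0.4862 -0.272   0.059 ] 0.06342959285840871
```

```bash
python3 -m handwheel '[[[-0.1,1.7,-0.1,-0.4,0,0.3,1],[0,1.7,0,0,0,0,1],[0,1.7,0,0,0,0,1],[0,0,0,0,0,0,1],[0,0,0,0,0,0,1]]]' 8
```

```text
t: 28.85
tool_pos: [0.4869, -0.2724, 0.2582]
eef_rot: [-1.574, 0.002, 1.616]
ft_force: [0.4, -0.1, 0.0]
grip_width: 0.995
```

```bash
python3 -m handwheel '[[[0,1.4,0,0.1,0,0,1],[0,1.4,0,0,0,0,1],[0,0,0,0,0,0,1],[0,0,0,0,0,0,1]]]'; python3 c.py w14 dish_top .05
python3 - <<'E'
import cv2
im=cv2.imread('pics/w14.png');cv2.imwrite('pics/w14c.png',cv2.resize(im[150:310,200:440],None,fx=3.3,fy=3.3,interpolation=cv2.INTER_CUBIC))
E
```

```text
t: 29.25
tool_pos: [0.488, -0.2732, 0.2308]
eef_rot: [-1.575, 0.005, 1.616]
ft_force: [0.6, -0.4, -0.4]
grip_width: 1.001
dish_top 0.64 [320.7204 244.9097] 9300 at z 0.05 [ 0.4865 -0.273 ]
[ 0.4046 -0.2768  0.2112] [ 0.488  -0.2731  0.231 ] [-1.575   0.0053  1.616 ]
```

View pics/w14c.png

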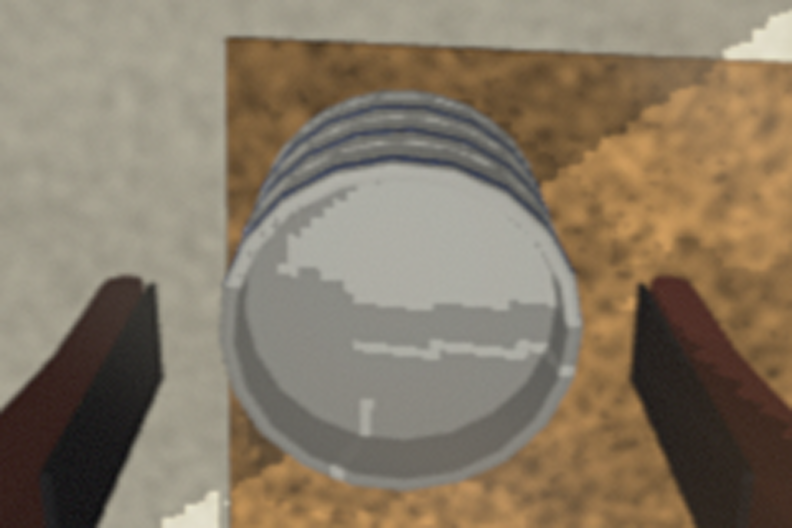

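```bash
python3 -m handwheel '[[[0.05,0.2,0.1,0.2,0,-0.3,1],[0,0,0,0,0,0,0],[0,0,0,0,0,0,0],[0,0,0,0,0,0,0],[0,0,0,0,0,0,0],[0,0,0,0,0,0,0],[0,0,0,0,0,0,0],[0,0,0,0,0,0,0]]]' 10
```

```text
t: 30.15
tool_pos: [0.4873, -0.273, 0.2304]
eef_rot: [-1.573, 0.001, 1.616]
ft_force: [-0.6, 0.6, -0.4]
grip_width: 0.713
```

```bash
python3 -m handwheel '[[[0,-0.5,0,0,0,0,0],[0,-0.5,0,0,0,0,0],[0,-1,0,0,0,0,0],[0,-1,0,0,0,0,0],[0,-1,0,0,0,0,0],[0,0,0,0,0,0,0],[0,0,0,0,0,0,0]]]'; python3 c.py w15 dish_top,dish_middle .08,.042
```

```text
t: 30.85
tool_pos: [0.4875, -0.2731, 0.2752]
eef_rot: [-1.575, 0.002, 1.616]
ft_force: [-0.4, 0.4, -0.3]
grip_width: 0.714
dish_top 0.93 [319.4089 246.6005] 9307 at z 0.08 [ 0.4946 -0.2728]
dish_middle 0.71 [319.8397 186.2472] 1541 at z 0.042 [ 0.4637 -0.274 ]
dish_middle 0.35 [319.6806 246.6202] 9212 at z 0.042 [ 0.5142 -0.2718]
[ 0.404  -0.2766  0.2557] [ 0.4873 -0.273   0.2745] [-1.5738  0.0018  1.6161]
```

View pics/w15.png

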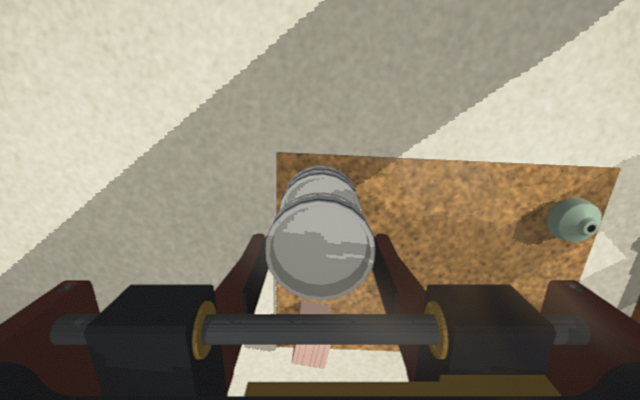

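```bash
python3 -m handwheel '[[[0,-2.5,0,0,0,0,0],[0,-2.5,0,0,0,0,0],[4.5,0,0,0,0,0,0],[4.5,0,0,0,0,0,0],[4.5,0,0,0,0,0,0],[4.5,0,0,0,0,0,0],[4.5,0,0,0,0,0,0],[4.5,0,0,0,0,0,0],[4.5,0,0,0,0,0,0],[4.5,0,0,0,0,0,0]]]'; python3 -m handwheel '[[[4.5,0,0,0,0,0,0],[0,0,0,0,0,0,0],[0,0,0,0,0,0,0]]]'
```

```text
t: 32.0
tool_pos: [0.4715, 0.0931, 0.322]
eef_rot: [-1.571, 0.002, 1.605]
ft_force: [0.6, -0.3, -1.5]
grip_width: 0.715
t: 32.3
tool_pos: [0.4682, 0.145, 0.3208]
eef_rot: [-1.57, 0.001, 1.613]
ft_force: [-0.3, -0.3, -0.4]
grip_width: 0.713
```

```bash
python3 -m handwheel '[[[2.6,0,0,0,0,0,0],[2.6,0,-0.1,0,0,0,0],[0,0,0,0,0,0,0],[0,2.5,0,0,0,0,0],[0,2.5,0,0,0,0,0],[0,2.5,0,0,0,0,0],[0,0,0,0,0,0,0],[0,0,0,0,0,0,0]]]'; python3 c.py w16 dish_top,insert_large_round .04,.019
```

```text
t: 33.1
tool_pos: [0.4695, 0.1867, 0.2433]
eef_rot: [-1.568, 0.005, 1.604]
ft_force: [1.3, -1.4, 0.3]
grip_width: 0.715
dish_top 0.81 [319.4431 246.4681] 9400 at z 0.04 [0.4794 0.1865]
insert_large_round 0.73 [343.8905 182.8846] 7203 at z 0.019 [0.4387 0.2026]
[0.3859 0.1842 0.2243] [0.4698 0.1876 0.2442] [-1.5706  0.0043  1.6046]
```

View pics/w16.png

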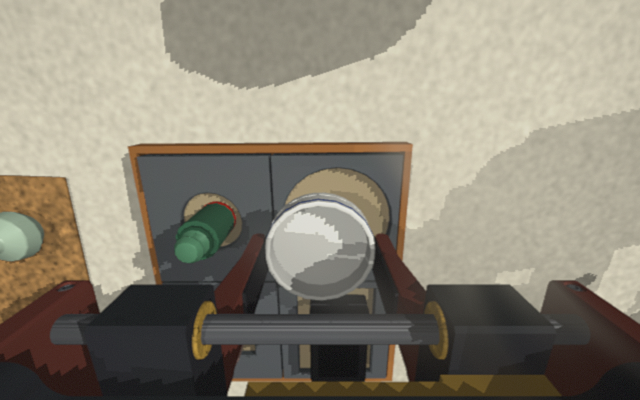

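```bash
python3 -m handwheel '[[[1.05,0,0.2,0,0,-0.2,0],[0,0,0,0,0,0,0],[0,0.9,0,0,0,0,0],[0,0.9,0,0,0,0,0],[0,0,0,0,0,0,0],[0,0,0,0,0,0,0]]]'
```

```text
t: 33.85
tool_pos: [0.4682, 0.1996, 0.2273]
eef_rot: [-1.576, -0.001, 1.606]
ft_force: [1.0, -0.1, -0.6]
grip_width: 0.714
```

```bash
python3 -m handwheel '[[[-0.1,0.6,0.1,0.3,0,0,0],[0,0.6,0,0,0,0,0],[0,0.5,0,0,0,0,0],[0,0.2,0,0,0,0,0],[0,0,0,0,0,0,0]]]'
```

```text
t: 34.35
tool_pos: [0.4672, 0.1984, 0.2063]
eef_rot: [-1.57, -0.001, 1.606]
ft_force: [-0.9, -0.0, 3.8]
grip_width: 0.712
```

```bash
python3 -m handwheel '[[[0,0,0,0,0,0,0.88],[0,0,0,0,0,0,0.88],[0,0,0,0,0,0,0.88],[0,0,0,0,0,0,0.88],[0,-2,0,0,0,0,0.88],[0,-4,0,0,0,0,0.88],[0,-4,0,0,0,0,0.88],[0,-4,0,0,0,0,1],[0,0,0,0,0,0,1]]]'; python3 -m handwheel '[[[0,-3,1,0,0,0,1],[0,-3,1,0,0,0,1],[0,-2,0,0,0,0,1],[0,0,0,0,0,0,1],[0,0,0,0,0,0,1],[0,0,0,0,0,0,1]]]'
python3 c.py w17 square_seal,round_seal,pad_tin,dish_top .03,.03,.035,.025
python3 - <<'E'
from h import *
c=cam('top')
for t,z in(('dish_middle',.035),('stone_blank',.03)):
    for d in spotter.regions_of('top',t)[:1]:
        ys,xs=np.nonzero(d['pixels']);print(t,xs.mean(),ys.mean(),onz(c,(xs.mean(),ys.mean()),z),d['p'])
a=cv2.imread('pics/w17.png')[60:360,120:520];b=c['image'][120:270,200:480,::-1]
cv2.imwrite('pics/fin.png',np.vstack([cv2.resize(a,(400,300)),cv2.resize(b,(400,214))]))
E
```

```text
t: 35.25
tool_pos: [0.4673, 0.1981, 0.3509]
eef_rot: [-1.567, 0.0, 1.606]
ft_force: [1.6, -0.2, -1.5]
grip_width: 0.992
t: 35.85
tool_pos: [0.4454, 0.1969, 0.43]
eef_rot: [-1.564, 0.001, 1.605]
ft_force: [-0.6, -0.3, -0.6]
grip_width: 1.001
square_seal 0.61 [257.0856 259.0355] 619 at z 0.03 [0.5764 0.111 ]
square_seal 0.52 [251.1377 190.6852] 559 at z 0.03 [0.4733 0.106 ]
round_seal 0.86 [251.2874 190.5364] 522 at z 0.03 [0.4731 0.1062]
pad_tin 0.82 [321.5035 256.1876] 1567 at z 0.035 [0.5658 0.2043]
dish_top 0.92 [320.228  186.7884] 1829 at z 0.025 [0.466  0.1989]
[0.3617 0.1944 0.4114] [0.4456 0.197  0.4304] [-1.564   0.0008  1.6053]
dish_middle 448.407132243685 220.90638930163448 [ 0.48617533 -0.27192413  0.035     ] 0.57
stone_blank 446.64930555555554 166.59375 [ 0.61222827 -0.2753639   0.03      ] 0.54
```

View pics/fin.png

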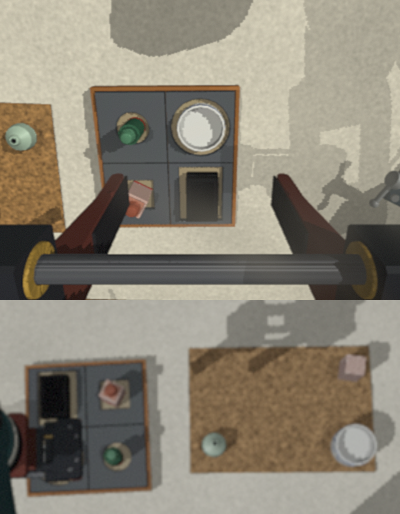

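All four pieces sit in their recesses, and the blank and the rest of the stack have not moved. The gripper is clear, so I am handing in.

```bash
python3 -c "
from workcell import workorder
print(workorder.job_done())"
```

```text
the job is handed in; nothing more can be done
None
```

I placed the square seal, the round seal, the closed pad tin and only the top dish in their recesses, then handed the job in at about 36 s. I lowered each piece until the wrist force showed it touching the floor (3–7 N, within about 2 mm of the expected height), then let go.

**Positions:** The last wrist picture puts each piece about 1–5 mm from its recess centre, against 14 mm allowed. The tin shows the largest offset, about 4–5 mm, probably because its visible side pulls the measured centre. All four look upright.

**Pieces left alone:** In the top camera the middle dish is at (0.486, -0.272). It was hidden under the top dish at the start, which I measured at (0.486, -0.272). The blank is at (0.612, -0.275), within about 1–2 mm of its start. The gripper is up and clear of everything.

**Checks that disagreed:**
- **Knob height:** A two-view measurement of the square seal's knob gave 42 mm against about 55 mm expected. The two views were close together, so I relied on edge lengths and contact heights instead.
- **Network labels:** The networks sometimes named the wrong thing, such as an insert or the round seal as the square seal. I rejected these by their position.

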